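# Stack up the smoker's set on the side table

### The arm

A 6-joint arm with a two-finger parallel gripper is mounted at the origin on the work surface. World frame = base frame: x ahead of the robot, y to its left, z up, the work surface at z = 0. Lengths are in m, angles in rad, forces in N, time in s.
With the tool pointing down it reaches from about 0.35 to 0.975 m from the base axis. Payload 4.9 kg.
Tool frame: the origin (TCP) lies on the centre line of the jaws, within the pads' length; the fingertips stand 14 mm ahead of it and the grasp point (between the pads) lies 5 mm behind it; x points along the fingers, z is the direction in which the jaws open and shut, and the axes are right-handed (so a half turn about x gives the same grasp; the last joint's range is limited). The gripper opens to 85 mm and grips with 20 to 120 N. Pads are 22 mm wide; open, the fingers measure 114 mm over their backs; the gripper's body (76 mm by 85 mm) begins 54 mm behind the grasp point. The pads swing forward as they close: fully open they stand 13 mm farther back than shut.
Start: joints at [-1.308, 0.053, 1.613, -0, 1.476, -0.119], TCP at [0.233, -0.58, 0.245] pointing down, gripper open.
Joint ranges: [-3.01, 3.01], [-1.01, 2.22], [0.06, 2.58], [-1.02, 4.17], [0.09, 2.62], [-3.14, 3.14]. Speed limits (rad/s): [2.57, 2.57, 3.14, 3.14, 3.14, 3.14].

### API

Orientations are given as a rotation vector (axis times angle).
In Python, from station import ctrl gives the robot as it stands.
- The arm moves only by the tool move_arm, never from a script. Its argument "increments" is a list that holds one entry, the list of rows, each a list of 4 numbers: the shift along the tool's x, y, z in units of 25 cm (1.0 is 25 cm), then the turn about the tool's x in units of 90 degrees (1.0 is 90 degrees). A call has 1 to 20 rows; each row shifts and turns the commanded pose from where the row before left it, along the tool's axes as they then stand; what a row does not reach is not made up. A row lasts 1/12 s, in which the tool goes at most 41.7 mm and 7.16 degrees, less where a joint would pass 70% of its speed; a pose out of reach is approached as far as the arm can. A call with a number of a shift or a turn outside -1 to 1 is refused whole. A call with a gripper value outside its range is refused whole. "gripper" is the closure, from 0 (fully open) to 1 (shut), set as the call begins (left out, the last holds). The fingers move at their own pace and stop on an object; "squeeze" is the grip in N (left out, the last holds). Time passes only in rows, so rows that do not move let the fingers close. It gives the time, the measured TCP pose, the force and the opening at its end, in the units of the state.
- ctrl.get_obs(): the state, without advancing time (a new reading comes with each control period).
- ctrl.get_image(name): name is "side" or "top" or "wrist"; returns a dict with "pixels" (420x560x3 uint8, red, green, blue), "depth" (420x560 float32, m along the optical axis (not along the pixel's ray), 0 where there is no reading), "K" (3x3 intrinsics, pixels), "extrinsics" (4x4, takes a point from camera to world coordinates); the wrist camera has in their place "tool_from_camera" (4x4, takes a point from camera to tool coordinates, whose origin is the TCP and whose axes are the tool frame's). Camera axes: x right, y up, looking along -z (the intrinsics and any distortion apply to the point x, -y, -z); pixel columns grow to the right and rows downward; lengths in m; the calibration is good to about 2 mm. A picture is of the moment at which its call begins: read the wrist's pose just before it.
- ctrl.finish_job(): hands the job in, once; it reports no verdict.
Trained networks look in the newest picture that a camera, given by its name, has taken for a name from the list of things; names that differ only in an ending like _2 or _b are one class to them, and where a whole thing is asked for, a point or a joint stands for the part that bears it (a point fixed in the world has none). Each returns a list of dicts, best first, with "score" (0 to 1); they miss things now and then, are a little off and sometimes report something else, mostly with a low value. They report only what shows in the picture. A call takes as long as a camera call. They do not tell look-alikes from the thing itself.
- ctrl.trace(camera, target): "region" (420x560 bool, what is visible of it) and "pixel" ([row, column] in pixels, amid what is visible of it).
The state is a dict: "t": time; "q": joint angles; "dq": joint speeds; "effort": joint torques, N m; "tool_pos": TCP position; "tool_rot": TCP orientation; "contact_force": force on the tool from outside, world axes, zero at the start; "wrist_torque": the same for the moment, N m; "opening": finger opening in m.
Only numpy, scipy, OpenCV 4.12 (cv2) and the standard library are available. Lean on these libraries where they do the work, as an engineer would, in place of code of your own. Each camera call takes 0.05 s, during which the arm holds its last target. There are 200 camera calls.

### The job

Put the smoker's set away as one pile: open the black case by its tab, lay the lighter flat inside and shut the lid fully. Then, in this order, lay the square wooden coaster flat in the middle of the closed lid, stand the glass ashtray upright in the middle of the coaster, and stand the steel bell upright in the ashtray. Let go of everything, and do not knock over or shift the flower vase.

Things in the scene. Friction and masses are not known exactly. Their poses are not given: they have to be found in the camera images.
- case: Black plastic clamshell case, fixed, 108 (x) by 118 (y) by 36 mm high, 44 with its lid; walls and floor 4 mm, inside 100 by 110 by 32 mm. Origin: centre of its underside on the table; x points from the tab side (front) to the hinge side, z up. The hinge axis runs along the case's y at x = +54, z = +36 mm.
- lid (a joint): Angle of the case's flat lid (108 by 118 by 8 mm, 90 g): 0 shut, growing as the tab side swings up and over the hinge, stop at 1.9 rad. Starts shut or ajar (up to 0.12). The stiff hinge keeps any angle; moving it takes 1 to 2 N at the tab. From 1.6 rad on the case is clear from above. The shut lid's plain top is 44 mm above the table.
- lid_tab (a point): Centre of the grey tab that sticks out from the middle of the lid's front edge: 28 mm long, 14 wide (along the hinge), 12 thick. Lid shut: 70 mm in front of the case's origin, 38 mm above the table; 124 mm from the hinge axis, 16 mm out from the lid's edge. z: normal of the lid's top. Pinched from above across its width it can turn between the fingers as they follow the arc.
- lighter_mid (a point): Steel pocket lighter with a black head, lying flat: 72 (x, its length) by 26 (y) by 15 mm high, 60 g. The point is its centre, half-way up. It fits the case in any direction, but while the open lid stands up there is most room for a gripper whose fingers close along the hinge axis.
- coaster_mid (a point): Square wooden coaster lying flat, 66 by 66 by 10 mm, rounded edges, about 40 g. The point is its centre, half-way up; x and y are along its sides.
- ashtray_mid (a point): Small round glass ashtray, 64 mm across, 24 mm high, about 140 g, with three rests notched in the top 7 mm of its rim. Inside it is 50 mm across, its floor 6 mm thick. The point is on its axis, 12 mm above its underside; z is its axis.
- bell_mid (a point): Small steel hand bell, standing upright, 62 mm tall, about 70 g: a flared steel body 36 mm across at the foot and 30 mm high, and above it a dark wooden handle 14 mm in diameter, from 30 to 62 mm above the foot. The point is on its axis, 31 mm above the foot; z is its axis.
- vase: Blue ceramic flower vase with yellow flowers, 80 mm across, 130 mm high (200 mm with the flowers, which cannot be touched). Loose; to be left where it stands. Origin: centre of its underside, z up.
Things that resemble listed ones, but are neither listed nor needed, are in the scene too. Of the things that look like the part that bears lighter_mid, the middle-sized one is meant.

How it is judged:
On the way, in this order (a step that is already met when the one before it is completed fails the run):
1. the case is opened (value of joint lid above 1 rad), for 0.1 s.
2. the lighter lies flat in the case and is let go (z of lighter_mid in the frame of case between 0.0055 and 0.0175 m and x of lighter_mid in the frame of case between -0.04 and 0.04 m and y of lighter_mid in the frame of case between -0.045 and 0.045 m and contact force between lighter and the fingers below 0.1 N), for 0.2 s.
3. the lid is shut over the lighter (value of joint lid below 0.05 rad and z of lighter_mid in the frame of case between 0.0055 and 0.0175 m and x of lighter_mid in the frame of case between -0.04 and 0.04 m and y of lighter_mid in the frame of case between -0.045 and 0.045 m), for 0.2 s.
4. the coaster lies on the middle of the shut lid and is let go (all of step 3 and z of coaster_mid in the frame of case between 0.045 and 0.053 m and horizontal distance between coaster_mid and case below 0.015 m and angle between coaster_mid's own z axis and vertical below 0.12 rad and contact force between coaster and the fingers below 0.1 N), for 0.2 s.
5. the ashtray stands on the middle of the coaster and is let go (z of coaster_mid in the frame of case between 0.045 and 0.053 m and horizontal distance between coaster_mid and case below 0.015 m and angle between each of coaster_mid, ashtray_mid's own z axis and vertical below 0.12 rad and z of ashtray_mid in the frame of case between 0.061 and 0.071 m and horizontal distance between ashtray_mid and coaster_mid below 0.012 m and contact force between ashtray and the fingers below 0.1 N), for 0.2 s.
6. the bell stands in the ashtray and is let go (z of ashtray_mid in the frame of case between 0.061 and 0.071 m and horizontal distance between ashtray_mid and coaster_mid below 0.012 m and angle between ashtray_mid's own z axis and vertical below 0.12 rad and z of bell_mid in the frame of case between 0.086 and 0.096 m and horizontal distance between bell_mid and ashtray_mid below 0.012 m and angle between bell_mid's own z axis and vertical below 0.15 rad and contact force between bell and the fingers below 0.1 N), for 0.2 s.
At the end, for the whole second after the job is handed in: Lighter flat in the case (within 40 mm of the middle in case x, 45 in y), lid shut (under 0.05 rad), coaster flat on it within 15 mm of centre, ashtray upright within 12 mm of the coaster's centre, bell upright in it within 12 mm; heights to 4-6 mm; all released and at rest (all of step 4 and all of step 6 and linear speed of each of lighter, coaster, ashtray, bell below 0.02 m/s and contact force between each of lighter, ashtray and the fingers below 0.1 N); the robot touches nothing.
It fails at once if the flower vase is tipped or shifted by more than 30 mm (angle between vase's own z axis and vertical above 0.35 rad or distance of vase from where it was at the start of the episode above 0.03 m).
It also fails if it takes over 136 s, if anything falls off the work surface, if the arm or the gripper's body presses on something with over 40 N, if the wrist force passes 120 N, or if a joint passes its speed limit or range.

## Working session

There is one attempt and no reset: what is moved stays moved. The work goes in short steps, Python scripts to look and compute and a tool call to move; the robot and the scene stay as the last step left them, time stands still between calls to the robot, and variables do not carry over. Pictures are saved under pics/ and viewed, about 12 in all and at most 16, crops included, and the job is handed in when it is done.

Besides the shell and the picture viewer there is one more tool, called after ">>>" as name(argument=value, ...), one argument or row to a line, values as JSON. move_arm: Moves the arm, as the interface text tells. Shifts and turns lie within -1 to 1; 1 stands for 25 cm of shift or 90 degrees of turn. Its arguments: {"type":"object","properties":{"increments":{"type":"array","items":{"type":"array","items":{"type":"array","items":{"type":"number","minimum":-1,"maximum":1}}}},"gripper":{"type":"number"},"squeeze":{"type":"number"}},"required":["increments"]}

```bash
mkdir -p pics; ls; cat > h.py <<'E'
import numpy as np, cv2
from station import ctrl
from scipy.spatial.transform import Rotation as R
def T():
    o=ctrl.get_obs(); M=np.eye(4); M[:3,:3]=R.from_rotvec(o['tool_rot']).as_matrix(); M[:3,3]=o['tool_pos']; return M
def img(name):
    M=T(); d=ctrl.get_image(name)
    d['E']=np.array(d['extrinsics']) if 'extrinsics' in d else M@np.array(d['tool_from_camera'])
    return d
def cloud(d):
    h,w=d['depth'].shape; K=np.array(d['K']); v,u=np.mgrid[:h,:w]; z=d['depth']
    p=np.stack([(u-K[0,2])/K[0,0]*z,-(v-K[1,2])/K[1,1]*z,-z],-1)
    P=p@d['E'][:3,:3].T+d['E'][:3,3]; P[z<=0]=np.nan; return P
def save(d,n): cv2.imwrite('pics/'+n+'.png',cv2.cvtColor(d['pixels'],cv2.COLOR_RGB2BGR))
E
cat > a.py <<'E'
from h import *
for c in ['top','side']:
    d=img(c); save(d,c+'0'); P=cloud(d); np.save(c+'0.npy',P)
    print(c,d['E'].round(3).tolist(),np.array(d['K']).round(1).tolist(),[k for k in d])
    for t in ['case','lid_tab','lighter_mid','coaster_mid','ashtray_mid','bell_mid','vase']:
        for r in ctrl.trace(c,t):
            q=P[r['region']]; q=q[~np.isnan(q[:,0])]
            if len(q)==0: continue
            zt=np.percentile(q[:,2],90); 
            rr=cv2.minAreaRect(q[q[:,2]>zt-.01][:,:2].astype(np.float32)*1000)
            print(t,round(r['score'],2),np.round(r['pixel']),len(q),'med',np.median(q,0).round(3),'ztop',zt.round(3),'rect',np.round(rr[0]),np.round(rr[1]),round(rr[2]))
E
python3 a.py; python3 -c "
from h import *; print(ctrl.get_obs())"
```

```text
pics
top [[-0.008, 0.997, -0.071, 0.441], [-1.0, -0.007, 0.009, -0.042], [0.009, 0.071, 0.997, 1.229], [0.0, 0.0, 0.0, 1.0]] [[515.0, 0.0, 287.9], [0.0, 515.0, 202.7], [0.0, 0.0, 1.0]] ['pixels', 'depth', 'K', 'extrinsics', 'E']
case 0.84 [184. 274.] 2518 med [ 0.563 -0.021  0.044] ztop 0.047 rect [554. -23.] [143. 118.] 15
lid_tab 0.96 [186. 274.] 2493 med [ 0.564 -0.021  0.044] ztop 0.047 rect [554. -23.] [143. 118.] 15
lighter_mid 0.88 [170. 342.] 612 med [ 0.604 -0.184  0.019] ztop 0.023 rect [ 606. -185.] [98. 36.] 14
lighter_mid 0.69 [182. 394.] 351 med [ 0.574 -0.308  0.014] ztop 0.017 rect [ 578. -308.] [72. 27.] 11
lighter_mid 0.63 [154. 424.] 143 med [ 0.646 -0.375  0.01 ] ztop 0.012 rect [ 647. -376.] [18. 50.] 57
coaster_mid 0.94 [235. 356.] 734 med [ 0.449 -0.221  0.009] ztop 0.013 rect [ 450. -222.] [66. 65.] 80
ashtray_mid 0.63 [181. 135.] 622 med [0.582 0.312 0.009] ztop 0.024 rect [581. 310.] [61. 62.] 1
bell_mid 0.5 [230. 176.] 184 med [0.455 0.205 0.02 ] ztop 0.061 rect [456. 209.] [12. 11.] 90
vase 0.77 [238. 447.] 1439 med [ 0.438 -0.385  0.127] ztop 0.196 rect [
[... 1093 characters left out ...]
-0.415  0.094] ztop 0.193 rect [ 438. -410.] [66. 76.] 80
{'t': 0.8, 'q': array([-1.30800348e+00,  5.26546107e-02,  1.61286545e+00, -1.01408375e-05,
        1.47598141e+00, -1.19020318e-01]), 'dq': array([-0.00030318, -0.00123366, -0.00094891,  0.00049039, -0.00027861,
        0.00201123]), 'effort': array([-7.17947005e-04, -3.93636882e+01, -3.70439780e+01, -1.97970307e-04,
        4.11432811e-04, -7.57784363e-06]), 'tool_pos': array([ 0.23286338, -0.57999962,  0.24535241]), 'tool_rot': array([ 0.92344789,  1.36591663, -0.92355887]), 'contact_force': array([-0.84340631, -0.3741985 , -0.22593085]), 'wrist_torque': array([-0.0213355 , -0.02048528, -0.01469531]), 'opening': 0.08557587218218943}
```

```bash
cat > b.py <<'E'
from h import *
im=cv2.imread('pics/top0.png')
cv2.imwrite('pics/top0b.png',cv2.resize(im[60:320,80:500],(800,495),interpolation=cv2.INTER_CUBIC))
M=T(); print(M.round(4))
P=np.load('top0.npy')
# lid plane
m=(abs(P[...,0]-.555)<.1)&(abs(P[...,1]+.022)<.1)&(P[...,2]>.030)
q=P[m]; A=np.c_[q[:,:2]-[.555,-.022],np.ones(len(q))]; 
c,*_=np.linalg.lstsq(A,q[:,2],rcond=None); print('plane',c.round(4),len(q))
for a in (14,15,16): pass
u8=m.astype(np.uint8)
op=cv2.morphologyEx(u8,cv2.MORPH_OPEN,np.ones((13,13)))
for k in (op>0,(u8>0)&(op==0)):
    q=P[k]; print(len(q),q.mean(0).round(4), cv2.minAreaRect(q[:,:2].astype(np.float32)*1000))
E
python3 b.py
```

```text
[[ 0.000e+00  9.280e-01  3.726e-01  2.329e-01]
 [-1.000e-04  3.726e-01 -9.280e-01 -5.800e-01]
 [-1.000e+00 -0.000e+00  1.000e-04  2.454e-01]
 [ 0.000e+00  0.000e+00  0.000e+00  1.000e+00]]
plane [-0.011  -0.0037  0.0439] 2509
1999 [ 0.5634 -0.02    0.0439] ((566.2608032226562, -19.029380798339844), (116.87908172607422, 117.24713134765625), 15.085866928100586)
510 [ 0.5631 -0.0198  0.0432] ((553.5661010742188, -22.80316925048828), (144.76011657714844, 117.9854507446289), 15.21664047241211)
```

View pics/top0b.png

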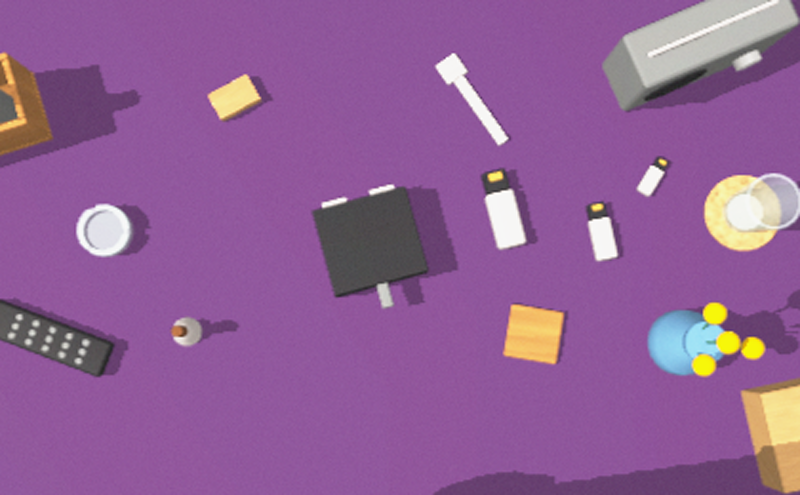

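View pics/side0.png

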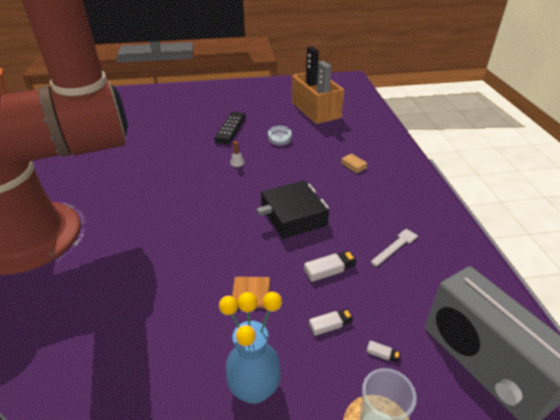

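Middle lighter: the three candidates are at top-image pixels (170,342) ≈98 mm, (182,394) ≈72×27 mm, and (154,424) ≈50 mm. The one at (182,394) matches the given size. The case tab faces the robot, the hinge is on the far side, and yaw is about 15°. I'll go above the tab first.

>>> move_arm(
  increments=[
    [[0,0,0,0.077],[0.025,0.0985,-0.1139,0],[0.025,0.0985,-0.1139,0],[0.025,0.0985,-0.1139,0],[0.025,0.0985,-0.1139,0],[0.025,0.0985,-0.1139,0],[0.025,0.0985,-0.1139,0],[0.025,0.0985,-0.1139,0],[0.025,0.0985,-0.1139,0],[0.025,0.0985,-0.1139,0],[0.025,0.0985,-0.1139,0],[0.025,0.0985,-0.1139,0],[0.025,0.0985,-0.1139,0],[0.025,0.0985,-0.1139,0],[0.025,0.0985,-0.1139,0],[0.025,0.0985,-0.1139,0],[0.025,0.0985,-0.1139,0],[0,0,0,0],[0,0,0,0]],
  ],
  gripper=0.5,
)

```text
t: 2.38
tool_pos: [0.4962, -0.0365, 0.1449]
tool_rot: [1.011, 1.324, -1.013]
contact_force: [-0.3, -1.1, -0.0]
opening: 0.0428
```

```bash
cat > c.py <<'E'
from h import *
M=T(); print(M.round(4), ctrl.get_obs()['opening'])
d=img('wrist'); save(d,'w1'); P=cloud(d)
print(np.linalg.inv(M)@d['E'])
Q=(P-M[:3,3])@M[:3,:3]   # tool coords
m=(abs(Q[...,0])<.08)&(abs(Q[...,1])<.03)&(abs(Q[...,2])<.07)&(P[...,2]>.06)
q=Q[m]; print('fingers',len(q), q.min(0).round(4) if len(q) else 0,q.max(0).round(4) if len(q) else 0, np.percentile(q[:,0],99) if len(q) else 0)
m=(P[...,2]>.03)&(P[...,2]<.06); q=P[m]; print('case',len(q))
for r in ctrl.trace('wrist','lid_tab')[:2]:
    print(r['score'],r['pixel'],P[int(r['pixel'][0]),int(r['pixel'][1])])
C=np.array([.563,-.020,0]); a=np.deg2rad(15); X=np.array([np.cos(a),np.sin(a),0]);Y=np.array([-X[1],X[0],0])
cx=(P-C)@X; cy=(P-C)@Y
t=m&(cx<-60e-3)&(abs(cy)<.03); q=P[t]; print('tab',t.sum(),q.mean(0).round(4),cx[t].min(),cx[t].max(),cy[t].min(),cy[t].max())
b=m&(cx>-.056)&(cx<.05)&(abs(cy)<.08); print('lid',cx[b].min(),cx[b].max(),cy[b].min(),cy[b].max())
print(cv2.minAreaRect(P[b][:,:2].astype(np.float32)*1000))
E
python3 c.py
```

```text
[[-1.000e-03  9.651e-01  2.618e-01  4.962e-01]
 [-1.000e-04  2.618e-01 -9.651e-01 -3.650e-02]
 [-1.000e+00 -1.000e-03 -2.000e-04  1.449e-01]
 [ 0.000e+00  0.000e+00  0.000e+00  1.000e+00]] 0.042820914218683
[[ 4.55796206e-04  2.60308167e-01 -9.65525479e-01 -1.28891720e-01]
 [-7.08202472e-04  9.65525421e-01  2.60307817e-01  6.56388178e-02]
 [ 9.99999645e-01  5.65140216e-04  6.24433711e-04 -8.75074716e-04]
 [ 0.00000000e+00  0.00000000e+00  0.00000000e+00  1.00000000e+00]]
fingers 49139 [-0.08   -0.0132 -0.0616] [0.0121 0.0205 0.0598] 0.002910137658678091
case 37264
0.82 [99.6, 277.5] [ 0.56803565 -0.01555108  0.04476404]
tab 661 [ 0.4943 -0.0381  0.0453] -0.08233154636041351 -0.06001773396399256 -0.006486917731885818 0.0068510547601627475
lid -0.05598262864839507 0.0499942102002316 -0.05911494720330013 0.05946690210189035
((560.062255859375, -20.607765197753906), (105.97449493408203, 118.5827407836914), 15.004480361938477)
```

View pics/w1.png

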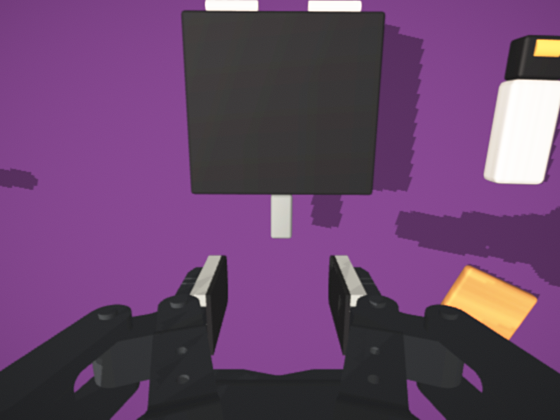

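The view agrees with the top measurement: the tab is at column 281, centred between the fingers, and the lid is barely ajar. Next I go down and pinch.

>>> move_arm(
  increments=[
    [[0.08,-0.012,0.005,0],[0.08,0,0,0],[0.08,0,0,0],[0.08,0,0,0],[0.08,0,0,0],[0,0,0,0],[0,0,0,0]],
  ],
)

```text
t: 3.07
tool_pos: [0.4924, -0.0413, 0.0448]
tool_rot: [1.016, 1.323, -1.018]
contact_force: [0.6, -0.2, 1.2]
opening: 0.0425
```

>>> move_arm(
  increments=[
    [[0,0,0,0],[0,0,0,0],[0,0,0,0],[0,0,0,0],[0,0,0,0],[0,0,0,0],[0,0,0,0],[0,0,0,0]],
  ],
  gripper=1.0,
  squeeze=30,
)

```text
t: 3.73
tool_pos: [0.4943, -0.0394, 0.0465]
tool_rot: [1.017, 1.321, -1.013]
contact_force: [-0.2, 5.1, 0.9]
opening: 0.0128
```

```bash
python3 -c "
import numpy as np
r=np.array([-.124,.007])
def p(t): return np.array([r[0]*np.cos(t)+r[1]*np.sin(t), -r[0]*np.sin(t)+r[1]*np.cos(t)])
ts=np.linspace(0.01,1.8,36); P=np.array([np.array([-.124*np.cos(t)+.002*np.sin(t),.124*np.sin(t)+.002*np.cos(t)]) for t in ts])
d=np.diff(P,axis=0)/.25
print([[round(-b,4),round(a,4),0,0] for a,b in d]); print(P[-1])"
```

```text
[[np.float64(-0.0253), np.float64(0.0013), 0, 0], [np.float64(-0.0252), np.float64(0.0026), 0, 0], [np.float64(-0.0251), np.float64(0.0039), 0, 0], [np.float64(-0.0248), np.float64(0.0052), 0, 0], [np.float64(-0.0245), np.float64(0.0064), 0, 0], [np.float64(-0.0242), np.float64(0.0077), 0, 0], [np.float64(-0.0238), np.float64(0.0089), 0, 0], [np.float64(-0.0233), np.float64(0.0101), 0, 0], [np.float64(-0.0227), np.float64(0.0113), 0, 0], [np.float64(-0.0221), np.float64(0.0124), 0, 0], [np.float64(-0.0215), np.float64(0.0135), 0, 0], [np.float64(-0.0207), np.float64(0.0146), 0, 0], [np.float64(-0.02), np.float64(0.0157), 0, 0], [np.float64(-0.0191), np.float64(0.0167), 0, 0], [np.float64(-0.0183), np.float64(0.0176), 0, 0], [np.float64(-0.0173), np.float64(0.0185), 0, 0], [np.float64(-0.0164), np.float64(0.0194), 0, 0], [np.float64(-0.0153), np.float64(0.0202), 0, 0], [np.float64(-0.0143), np.float64(0.021), 0, 0], [np.float64(-0.0132), np.float64(0.0217), 0, 0], [np.float64(-0.0121), np.float64(0.0223), 0, 0], [np.float64(-0.0109), np.float64(0.0229), 0, 0], [np.float64(-0.0097), np.float64(0.0234), 0, 0], [np.float64(-0.0085), np.float64(0.0239), 0, 0], [np.float64(-0.0073), np.float64(0.0243), 0, 0], [np.float64(-0.006), np.float64(0.0246), 0, 0], [np.float64(-0.0048), np.float64(0.0249), 0, 0], [np.float64(-0.0035), np.float64(0.0251), 0, 0], [np.float64(-0.0022), np.float64(0.0253), 0, 0], [np.float64(-0.0009), np.float64(0.0254), 0, 0], [np.float64(0.0004), np.float64(0.0254), 0, 0], [np.float64(0.0017), np.float64(0.0253), 0, 0], [np.float64(0.003), np.float64(0.0252), 0, 0], [np.float64(0.0043), np.float64(0.025), 0, 0], [np.float64(0.0055), np.float64(0.0248), 0, 0]]
[0.03012076 0.1203027 ]
```

>>> move_arm(
  increments=[
    [[-0.0253,0.0013,0,0],[-0.0252,0.0026,0,0],[-0.0251,0.0039,0,0],[-0.0248,0.0052,0,0],[-0.0245,0.0064,0,0],[-0.0242,0.0077,0,0],[-0.0238,0.0089,0,0],[-0.0233,0.0101,0,0],[-0.0227,0.0113,0,0],[-0.0221,0.0124,0,0],[-0.0215,0.0135,0,0],[-0.0207,0.0146,0,0],[-0.02,0.0157,0,0],[-0.0191,0.0167,0,0],[-0.0183,0.0176,0,0],[-0.0173,0.0185,0,0],[-0.0164,0.0194,0,0],[-0.0153,0.0202,0,0]],
  ],
)

```text
t: 5.23
tool_pos: [0.5427, -0.0265, 0.1429]
tool_rot: [1.014, 1.324, -1.016]
contact_force: [-2.2, 5.3, -2.6]
opening: 0.0133
```

>>> move_arm(
  increments=[
    [[-0.0143,0.021,0,0],[-0.0132,0.0217,0,0],[-0.0121,0.0223,0,0],[-0.0109,0.0229,0,0],[-0.0097,0.0234,0,0],[-0.0085,0.0239,0,0],[-0.0073,0.0243,0,0],[-0.006,0.0246,0,0],[-0.0048,0.0249,0,0],[-0.0035,0.0251,0,0],[-0.0022,0.0253,0,0],[-0.0009,0.0254,0,0],[0.0004,0.0254,0,0],[0.0017,0.0253,0,0],[0.003,0.0252,0,0],[0.0043,0.025,0,0],[0.0055,0.0248,0,0],[0,0,0,0],[0,0,0,0]],
  ],
)

```text
t: 6.82
tool_pos: [0.6444, 0.0005, 0.1658]
tool_rot: [1.017, 1.319, -1.011]
contact_force: [-2.0, 6.0, 5.1]
opening: 0.0122
```

```bash
cat > d.py <<'E'
from h import *
import sys
n=sys.argv[1]
d=img('side'); P=cloud(d)
x0,y0,x1,y1=map(int,sys.argv[2:6])
im=cv2.cvtColor(d['pixels'],cv2.COLOR_RGB2BGR)[y0:y1,x0:x1]
s=min(800/im.shape[1],600/im.shape[0]); cv2.imwrite(f'pics/{n}.png',cv2.resize(im,None,fx=s,fy=s,interpolation=cv2.INTER_CUBIC)); np.save(n+'.npy',P)
E
python3 d.py s1 200 80 400 260
```

```text
(no output)
```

View pics/s1.png

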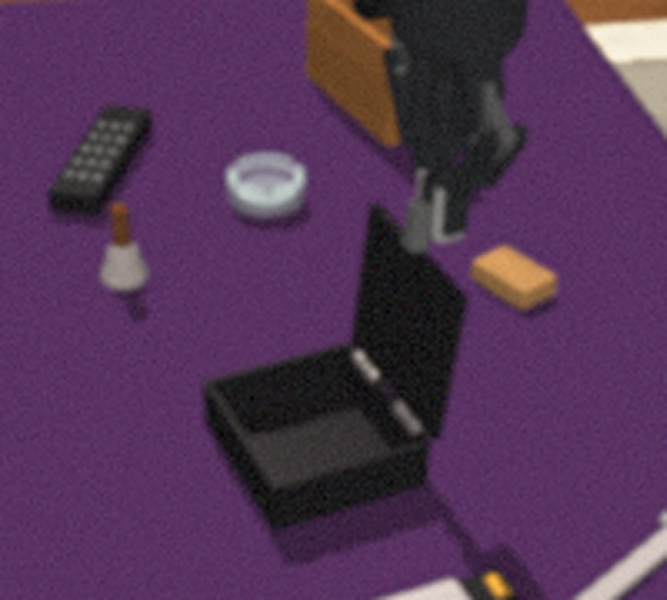

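The crop shows the lid standing past vertical, about (410,320), with the fingers still on the tab. The case is clear. I'll release and go to the lighter.

>>> move_arm(
  increments=[
    [[0,0,0,0],[0,0,0,0],[0,0,0,0],[-0.08,0,0,0],[-0.08,0,0,0],[-0.08,0,0,0],[0,-0.066,0.1126,-0.02],[0,-0.066,0.1126,-0.02],[0,-0.066,0.1126,0],[0,-0.066,0.1126,0],[0,-0.066,0.1126,0],[0.06,-0.066,0.1126,0],[0.06,-0.066,0.1126,0],[0.06,-0.066,0.1126,0],[0.06,-0.066,0.1126,0],[0.06,-0.066,0.1126,0],[0,0,0,0],[0,0,0,0]],
  ],
  gripper=0.5,
)

```text
t: 8.37
tool_pos: [0.5711, -0.3207, 0.1459]
tool_rot: [0.97, 1.346, -0.971]
contact_force: [0.8, 0.7, -0.2]
opening: 0.0426
```

```bash
cat > e.py <<'E'
from h import *
import sys
n,x,y,r,zl,zh=sys.argv[1],*map(float,sys.argv[2:7])
M=T(); print(M.round(4).tolist()); d=img('wrist'); save(d,n); P=cloud(d)
Q=(P-M[:3,3])@M[:3,:3]
m=(np.hypot(P[...,0]-x,P[...,1]-y)<r)&(P[...,2]>zl)&(P[...,2]<zh)
m=cv2.morphologyEx(m.astype(np.uint8),cv2.MORPH_OPEN,np.ones((5,5)))
nl,lab,st,ce=cv2.connectedComponentsWithStats(m)
for i in range(1,nl):
    if st[i,4]<150: continue
    q=P[lab==i]; rr=cv2.minAreaRect(q[:,:2].astype(np.float32)*1000); ci=cv2.minEnclosingCircle(q[:,:2].astype(np.float32)*1000)
    print('px',ce[i].round(),st[i,4],'mean',q.mean(0).round(4),'rect',np.round(rr[0],1),np.round(rr[1],1),round(rr[2],1),'circ',np.round(ci[0],1),round(ci[1],1),'z90',np.percentile(q[:,2],90).round(4))
    c=np.array([rr[0][0],rr[0][1]])/1000; dd=c-M[:2,3]; print('  delta tool y,z (units)',(dd@M[:2,1]/.25).round(4),(dd@M[:2,2]/.25).round(4),'y heading',np.degrees(np.arctan2(M[1,1],M[0,1])).round(2))
E
python3 e.py w2 .577 -.309 .06 .009 .025
```

```text
[[-0.0022, 0.9491, 0.3149, 0.5711], [0.0009, 0.3149, -0.9491, -0.3207], [-1.0, -0.0018, -0.0016, 0.1459], [0.0, 0.0, 0.0, 1.0]]
px [266. 192.] 3140 mean [ 0.5779 -0.3083  0.015 ] rect [ 577.2 -308.3] [71.9 26. ] 11.0 circ [ 577.2 -308.2] 36.8 z90 0.0161
  delta tool y,z (units) 0.0386 -0.0394 y heading 18.35
```

View pics/w2.png

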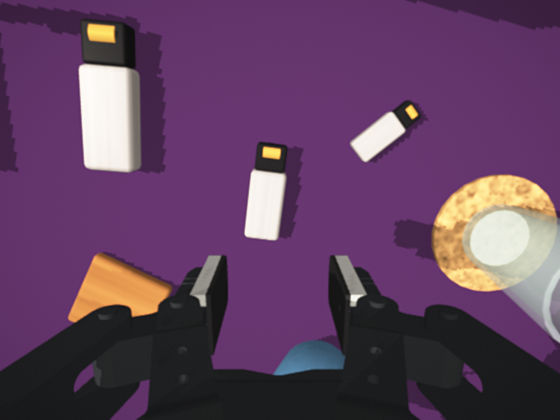

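The picture shows all three lighters: large at (110,95), middle at (266,192) and small at (385,130). The middle one measures 71.9×26 mm with its top at 15 mm, which matches. I'll grasp it.

>>> move_arm(
  increments=[
    [[0,0.0167,-0.022,0.041],[0,0.0167,-0.022,0.041],[0.086,0,0,0],[0.086,0,0,0],[0.086,0,0,0],[0.086,0,0,0],[0.086,0,0,0],[0.084,0,0,0],[0,0,0,0],[0,0,0,0],[0,0,0,0]],
  ],
)

```text
t: 9.33
tool_pos: [0.5787, -0.3062, 0.0209]
tool_rot: [1.063, 1.293, -1.063]
contact_force: [1.0, -0.7, 0.7]
opening: 0.0427
```

>>> move_arm(
  increments=[
    [[0,0,0,0],[0,0,0,0],[0,0,0,0],[0,0,0,0],[0,0,0,0],[0,0,0,0]],
  ],
  gripper=1.0,
  squeeze=40,
)

```text
t: 9.83
tool_pos: [0.5791, -0.3071, 0.0218]
tool_rot: [1.064, 1.29, -1.063]
contact_force: [0.3, 2.2, 6.9]
opening: 0.0248
```

>>> move_arm(
  increments=[
    [[-0.12,0,0,0],[-0.12,0,0,0],[-0.12,0,0,0],[-0.12,0,0,-0.0444],[0,0.025,-0.1407,0],[0,0.025,-0.1407,0],[0,0.025,-0.1407,0],[0,0.025,-0.1407,0],[0,0.025,-0.1407,0],[0,0.025,-0.1407,0],[0,0.025,-0.1407,0],[0,0.025,-0.1407,0],[0,0,0,0],[0,0,0,0],[0,0,0,0]],
  ],
)

```text
t: 11.08
tool_pos: [0.5521, -0.0217, 0.1392]
tool_rot: [1.012, 1.322, -1.012]
contact_force: [-0.7, 0.2, -0.4]
opening: 0.0247
```

```bash
cat > f.py <<'E'
from h import *
import sys
# tool delta to reach case-frame point
M=T(); a=np.deg2rad(15); X=np.array([np.cos(a),np.sin(a)]);Y=np.array([-X[1],X[0]])
C=np.array([.563,-.020]); t=C+float(sys.argv[1])*X+float(sys.argv[2])*Y; dd=t-M[:2,3]
print('pos',M[:3,3].round(4),'case',((M[:2,3]-C)@X).round(4),((M[:2,3]-C)@Y).round(4),'heading',np.degrees(np.arctan2(M[1,1],M[0,1])).round(2),'units y,z',(dd@M[:2,1]/.25).round(4),(dd@M[:2,2]/.25).round(4),ctrl.get_obs()['opening'],ctrl.get_obs()['contact_force'].round(1))
E
python3 f.py -.009 0
```

```text
pos [ 0.5521 -0.0217  0.1392] case -0.011 0.0012 heading 15.19 units y,z 0.008 0.0049 0.024654984147324494 [-0.7  0.2 -0.4]
```

>>> move_arm(
  increments=[
    [[0.085,0.008,0.005,0],[0.085,0,0,0],[0.085,0,0,0],[0.085,0,0,0],[0.06,0,0,0],[0.04,0,0,0],[0,0,0,0],[0,0,0,0],[0,0,0,0]],
  ],
)

```text
t: 11.83
tool_pos: [0.5551, -0.0228, 0.03]
tool_rot: [1.013, 1.321, -1.012]
contact_force: [-0.5, 0.7, -0.4]
opening: 0.0247
```

>>> move_arm(
  increments=[
    [[0,0,0,0],[0,0,0,0],[0,0,0,0],[0,0,0,0],[0,0,0,0]],
  ],
  gripper=0.5,
)

```text
t: 12.25
tool_pos: [0.5544, -0.0221, 0.0292]
tool_rot: [1.012, 1.322, -1.012]
contact_force: [-0.1, -0.1, -1.1]
opening: 0.0428
```

>>> move_arm(
  increments=[
    [[-0.08,0,0,0],[-0.08,0,0,0],[-0.1,0,0,0],[-0.1,-0.08,0,0],[-0.1,-0.08,0,0],[0,0,0,0],[0,0,0,0]],
  ],
)

```text
t: 12.83
tool_pos: [0.5164, -0.0329, 0.146]
tool_rot: [1.014, 1.318, -1.01]
contact_force: [0.5, 0.5, -0.5]
opening: 0.0425
```

```bash
cat > g.py <<'E'
from h import *
M=T(); d=img('wrist'); save(d,'w3'); P=cloud(d)
a=np.deg2rad(15); X=np.array([np.cos(a),np.sin(a)]);Y=np.array([-X[1],X[0]]); C=np.array([.563,-.020])
cx=(P[...,:2]-C)@X; cy=(P[...,:2]-C)@Y; z=P[...,2]
m=(abs(cx)<.049)&(abs(cy)<.054)&(z>.012)&(z<.03); q=np.c_[cx[m],cy[m]].astype(np.float32)*1000
print('lighter',cv2.minAreaRect(q),np.median(z[m]))
# lid
m=(cx>.054)&(cx<.12)&(abs(cy)<.05)&(z>.06)&(z<.2)
print('lid wrist',m.sum(), np.polyfit(z[m],cx[m],1) if m.sum()>50 else 0)
d=img('side'); P=cloud(d); cx=(P[...,:2]-C)@X; cy=(P[...,:2]-C)@Y; z=P[...,2]
m=(cx>.045)&(cx<.13)&(abs(cy)<.06)&(z>.06)&(z<.2)
if m.sum()>50:
  k=np.polyfit(z[m],cx[m],1); print('lid side',m.sum(),k, 'angle',np.pi/2+np.arctan(k[0]))
  t=m&(abs(cy)<.012)&(z>.14); print('tab',t.sum(),z[t].max(),cx[t].mean(),cx[t].min(),cx[t].max())
E
python3 g.py; python3 f.py .08 0
```

```text
lighter ((-11.971923828125, 4.8502197265625), (74.05104064941406, 97.62901306152344), 0.0012635138118639588) 0.01912173856767907
lid wrist 8853 [0.08976325 0.05158745]
lid side 1299 [0.09174954 0.05250961] angle 1.662289708322601
tab 127 0.1752005823384531 0.06627232769156079 0.06054676286768231 0.07505433589959051
pos [ 0.5154 -0.0324  0.1431] case -0.0492 0.0003 heading 15.16 units y,z 0.5169 0.0028 0.04245297149823583 [ 0.  -1.1  0.4]
```

View pics/w3.png

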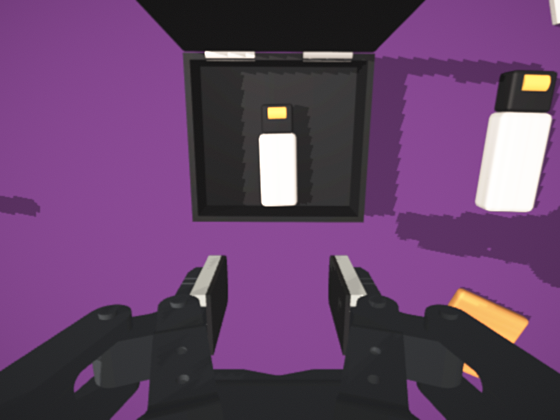

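The lighter lies flat in the case at pixel (278,155), top at 19 mm as expected. The lid stands at 1.66 rad with the tab near cx=0.067, z=0.159. I'll pinch it again.

>>> move_arm(
  increments=[
    [[-0.11,0,0,0],[-0.11,0,0,0],[-0.11,0,0,0],[0,0.1,0,0],[0,0.1,0,0],[0,0.1,0,0],[0,0.1,0,0],[0,0.065,0.002,0],[0,0,0,0],[0.08,0,0,0],[0.08,0,0,0],[0.08,0,0,0],[0,0,0,0],[0,0,0,0],[0,0,0,0]],
  ],
)

```text
t: 14.18
tool_pos: [0.6279, -0.0027, 0.1666]
tool_rot: [1.012, 1.323, -1.012]
contact_force: [0.8, -0.1, 0.7]
opening: 0.0426
```

```bash
python3 f.py .067 0; python3 -c "
import numpy as np
ts=np.linspace(1.66,0.0,34); P=np.array([np.array([-.124*np.cos(t)+.002*np.sin(t),.124*np.sin(t)+.002*np.cos(t)]) for t in ts])
for a,b in np.diff(P,axis=0)/.25: print('[%.4f,%.4f,0,0]'%(-b,a),end=', ')"
```

```text
pos [ 0.6279 -0.0027  0.1666] case 0.0672 -0.0001 heading 15.16 units y,z -0.0007 -0.0005 0.04263491155723368 [ 0.8 -0.1  0.7]
[-0.0020,-0.0249,0,0], [-0.0007,-0.0249,0,0], [0.0005,-0.0249,0,0], [0.0018,-0.0249,0,0], [0.0030,-0.0248,0,0], [0.0043,-0.0246,0,0], [0.0055,-0.0243,0,0], [0.0067,-0.0240,0,0], [0.0079,-0.0237,0,0], [0.0091,-0.0232,0,0], [0.0102,-0.0228,0,0], [0.0114,-0.0222,0,0], [0.0125,-0.0216,0,0], [0.0135,-0.0210,0,0], [0.0146,-0.0202,0,0], [0.0156,-0.0195,0,0], [0.0165,-0.0187,0,0], [0.0175,-0.0178,0,0], [0.0183,-0.0169,0,0], [0.0192,-0.0160,0,0], [0.0199,-0.0150,0,0], [0.0207,-0.0140,0,0], [0.0213,-0.0129,0,0], [0.0220,-0.0118,0,0], [0.0225,-0.0107,0,0], [0.0230,-0.0096,0,0], [0.0235,-0.0084,0,0], [0.0239,-0.0072,0,0], [0.0242,-0.0060,0,0], [0.0245,-0.0048,0,0], [0.0247,-0.0035,0,0], [0.0248,-0.0023,0,0], [0.0249,-0.0010,0,0],
```

>>> move_arm(
  increments=[
    [[0.008,0,0,0],[0,0,0,0],[0,0,0,0],[0,0,0,0],[0,0,0,0],[0,0,0,0],[0,0,0,0],[0,0,0,0]],
  ],
  gripper=1.0,
  squeeze=30,
)

```text
t: 14.85
tool_pos: [0.6288, -0.0032, 0.1658]
tool_rot: [1.012, 1.32, -1.011]
contact_force: [0.3, -3.9, 5.6]
opening: 0.0132
```

>>> move_arm(
  increments=[
    [[-0.002,-0.0249,0,0],[-0.0007,-0.0249,0,0],[0.0005,-0.0249,0,0],[0.0018,-0.0249,0,0],[0.003,-0.0248,0,0],[0.0043,-0.0246,0,0],[0.0055,-0.0243,0,0],[0.0067,-0.024,0,0],[0.0079,-0.0237,0,0],[0.0091,-0.0232,0,0],[0.0102,-0.0228,0,0],[0.0114,-0.0222,0,0],[0.0125,-0.0216,0,0],[0.0135,-0.021,0,0],[0.0146,-0.0202,0,0],[0.0156,-0.0195,0,0],[0.0165,-0.0187,0,0]],
  ],
)

```text
t: 16.27
tool_pos: [0.5333, -0.0287, 0.1331]
tool_rot: [1.011, 1.323, -1.013]
contact_force: [-4.2, -4.9, 9.8]
opening: 0.0136
```

>>> move_arm(
  increments=[
    [[0.0175,-0.0178,0,0],[0.0183,-0.0169,0,0],[0.0192,-0.016,0,0],[0.0199,-0.015,0,0],[0.0207,-0.014,0,0],[0.0213,-0.0129,0,0],[0.022,-0.0118,0,0],[0.0225,-0.0107,0,0],[0.023,-0.0096,0,0],[0.0235,-0.0084,0,0],[0.0239,-0.0072,0,0],[0.0242,-0.006,0,0],[0.0245,-0.0048,0,0],[0.0247,-0.0035,0,0],[0.0248,-0.0023,0,0],[0.0249,-0.001,0,0],[0,0,0,0],[0,0,0,0]],
  ],
)

```text
t: 17.77
tool_pos: [0.4923, -0.0394, 0.0409]
tool_rot: [1.007, 1.328, -1.018]
contact_force: [-5.2, -9.4, 2.9]
opening: 0.0134
```

>>> move_arm(
  increments=[
    [[0,0,0,0],[0,0,0,0],[0,0,0,0],[0,0,0,0],[-0.1,0,0,0],[-0.1,-0.1,0,0],[-0.1,-0.1,0,0],[-0.1,0,0,0],[0,0,0,0]],
  ],
  gripper=0.5,
)

```text
t: 18.52
tool_pos: [0.4496, -0.0522, 0.1484]
tool_rot: [1.014, 1.314, -1.008]
contact_force: [0.5, -0.0, 1.3]
opening: 0.0427
```

```bash
cat > k.py <<'E'
from h import *
d=img('wrist'); save(d,'w4'); P=cloud(d)
a=np.deg2rad(15); X=np.array([np.cos(a),np.sin(a)]);Y=np.array([-X[1],X[0]]); C=np.array([.563,-.020])
for n in ('wrist','top','side'):
    if n!='wrist': P=cloud(img(n))
    cx=(P[...,:2]-C)@X; cy=(P[...,:2]-C)@Y; z=P[...,2]
    m=(abs(cx)<.05)&(abs(cy)<.055)&(z>.03)&(z<.08)
    print(n,m.sum(),np.polyfit(cx[m],z[m],1))
    t=(cx<-.06)&(cx>-.082)&(abs(cy)<.006)&(z>.02)&(z<.08); print(' tab z',np.median(z[t]),t.sum())
E
python3 k.py; python3 f.py -.045 0
```

```text
wrist 21140 [-0.07797389  0.04855127]
 tab z 0.05407327712574378 685
top 1884 [-0.07923972  0.04791114]
 tab z nan 0
side 1470 [-0.06286237  0.04861658]
 tab z 0.0535703685994805 60
pos [ 0.4474 -0.0513  0.1428] case -0.1198 -0.0003 heading 15.18 units y,z 0.2992 -0.0004 0.042554441120305375 [ 0.1  0.1 -0.3]
  return _methods._mean(a, axis=axis, dtype=dtype,
  ret = ret.dtype.type(ret / rcount)
```

The lid is still about 0.075 rad ajar, so I'll press it shut with closed fingers.

>>> move_arm(
  increments=[
    [[0,0.1,0,0],[0,0.1,0,0],[0,0.1,0,0],[0,0,0,0],[0,0,0,0],[0,0,0,0],[0.08,0,0,0],[0.08,0,0,0],[0.08,0,0,0],[0.04,0,0,0],[0.02,0,0,0],[0.02,0,0,0],[0.02,0,0,0],[0.01,0,0,0],[0,0,0,0]],
  ],
  gripper=1.0,
)

```text
t: 19.92
tool_pos: [0.5204, -0.0322, 0.0578]
tool_rot: [1.012, 1.323, -1.012]
contact_force: [-6.3, 0.0, 9.7]
opening: -0.0001
```

>>> move_arm(
  increments=[
    [[0.01,0,0,0],[0.01,0,0,0],[0.01,0,0,0],[0,0,0,0]],
  ],
)

```text
t: 20.25
tool_pos: [0.5208, -0.0324, 0.0569]
tool_rot: [1.009, 1.327, -1.015]
contact_force: [-28.3, 3.9, 51.3]
opening: 0.0001
```

>>> move_arm(
  increments=[
    [[-0.1,0,0,0],[-0.1,0,0,0],[-0.1,0,0,0],[-0.08,0,0,0],[0,-0.0963,0.0943,0],[0,-0.0963,0.0943,0],[0,-0.0963,0.0943,0],[0,-0.0963,0.0943,0],[0,-0.0963,0.0943,0],[0,-0.0963,0.0943,0],[0,-0.0963,0.0943,0],[0,0,0,0],[0,0,0,0]],
  ],
  gripper=0.0,
)

```text
t: 21.33
tool_pos: [0.4001, -0.2368, 0.144]
tool_rot: [1.015, 1.319, -1.014]
contact_force: [0.3, -0.3, 0.6]
opening: 0.085
```

```bash
python3 k.py 2>/dev/null; python3 e.py w5 .45 -.222 .06 .006 .02; python3 -c "
from h import *
M=T();P=cloud(img('wrist'));Q=(P-M[:3,3])@M[:3,:3]
m=(abs(Q[...,1])<.012)&(abs(abs(Q[...,2])-.045)<.008)&(P[...,2]>.06); print('tip x', np.sort(Q[m][:,0])[-20:].round(4) if m.sum() else 0,m.sum())
o=ctrl.get_obs();print(o['opening'],o['t'])"
```

```text
[[0.0015, 0.9656, 0.26, 0.4006], [-0.0005, 0.26, -0.9656, -0.2358], [-1.0, 0.0013, 0.0009, 0.1438], [0.0, 0.0, 0.0, 1.0]]
px [278. 135.] 8477 mean [ 0.4501 -0.2217  0.0102] rect [ 449.  -222.1] [66.1 66.1] 80.0 circ [ 449.2 -221.8] 45.0 z90 0.0112
  delta tool y,z (units) 0.2014 -0.0029 y heading 15.07
tip x [0.0003 0.0003 0.0004 0.0004 0.0004 0.0005 0.0005 0.0006 0.0007 0.0007
 0.0008 0.0008 0.0008 0.0008 0.0008 0.0008 0.0009 0.0009 0.0009 0.0011] 10318
0.0856780891150006 21.4833
```

View pics/w5.png

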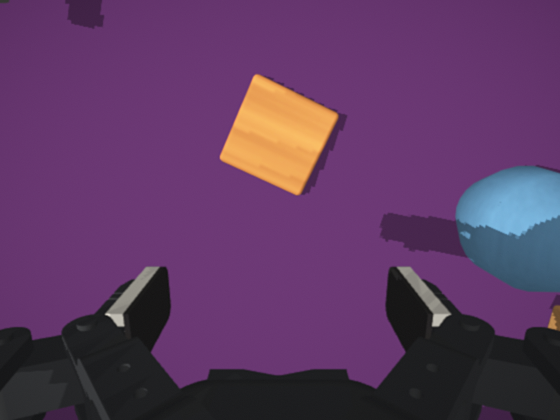

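The coaster is centred at pixel (278,135), 66.1 mm square, sides at -10°/80°. The vase is well to the right. I'll turn to -10° and come down over it.

>>> move_arm(
  increments=[
    [[0,0.0458,-0.0221,0.0697],[0,0,0,0.0697],[0,0,0,0.0697],[0,0,0,0.0697],[0,0,0,0],[0,0,0,0]],
  ],
)

```text
t: 21.98
tool_pos: [0.4105, -0.226, 0.143]
tool_rot: [1.332, 1.125, -1.332]
contact_force: [-0.2, 0.9, -0.1]
opening: 0.0856
```

```bash
python3 k.py 2>/dev/null; cat > go.py <<'E'
from h import *
import sys
M=T(); dd=np.array([float(sys.argv[1]),float(sys.argv[2])])-M[:2,3]
print('pos',M[:3,3].round(4),'heading',np.degrees(np.arctan2(M[1,1],M[0,1])).round(2),'units y,z',(dd@M[:2,1]/.25).round(4),(dd@M[:2,2]/.25).round(4))
E
python3 go.py .4495 -.222; python3 - <<'E'
from h import *
a=np.deg2rad(15); X=np.array([np.cos(a),np.sin(a)]);Y=np.array([-X[1],X[0]]); C=np.array([.563,-.020])
for n in ('top','side'):
    P=cloud(img(n)); cx=(P[...,:2]-C)@X; cy=(P[...,:2]-C)@Y; z=P[...,2]
    m=(abs(cx)<.05)&(abs(cy)<.055)&(z>.03)&(z<.08)
    print(n,m.sum(),np.polyfit(cx[m],z[m],1))
E
```

```text
wrist 136 [-0.00949756  0.04387098]
 tab z nan 0
top 2043 [-0.00057954  0.04360836]
 tab z 0.04403003142702744 50
side 1476 [-0.0013545  0.0446315]
 tab z 0.04374275566740071 51
pos [ 0.4102 -0.2266  0.143 ] heading -9.78 units y,z 0.1518 -0.0448
top 2043 [0.00167647 0.04354951]
side 1494 [-0.00087565  0.0445371 ]
```

The lid is fully shut (slope about 0, top at 44 mm). Now the coaster grasp.

>>> move_arm(
  increments=[
    [[0,0.076,-0.022,0],[0,0.076,-0.022,0],[0.1,0,0,0],[0.1,0,0,0],[0.1,0,0,0],[0.1,0,0,0],[0.08,0,0,0],[0.05,0,0,0],[0,0,0,0],[0,0,0,0],[0,0,0,0]],
  ],
)

```text
t: 23.15
tool_pos: [0.45, -0.2233, 0.0116]
tool_rot: [1.336, 1.121, -1.335]
contact_force: [0.4, -0.2, -0.4]
opening: 0.0855
```

```bash
python3 go.py .4495 -.222;python3 go.py .4495 -.222
```

```text
pos [ 0.45   -0.2233  0.0116] heading -9.92 units y,z -0.003 -0.0046
pos [ 0.45   -0.2233  0.0116] heading -9.92 units y,z -0.003 -0.0046
```

>>> move_arm(
  increments=[
    [[0,0,0,0],[0,0,0,0],[0,0,0,0],[0,0,0,0],[0,0,0,0],[0,0,0,0]],
  ],
  gripper=1.0,
  squeeze=30,
)

```text
t: 23.65
tool_pos: [0.4504, -0.2235, 0.0123]
tool_rot: [1.336, 1.119, -1.334]
contact_force: [-1.4, 0.4, 6.7]
opening: 0.0649
```

>>> move_arm(
  increments=[
    [[-0.06,0,0,0],[-0.1,0,0,0],[-0.1,0,0,0],[-0.1,0,0,0],[-0.1,0,0,-0.0697],[0,0,0,-0.0697],[0,0,0,-0.0697],[0,0,0,-0.0697],[0,0,0,0],[0,0,0,0]],
  ],
)

```text
t: 24.48
tool_pos: [0.4492, -0.2227, 0.1256]
tool_rot: [1.014, 1.322, -1.014]
contact_force: [-0.1, -0.0, -1.1]
opening: 0.0649
```

```bash
python3 f.py 0 0
```

```text
pos [ 0.4492 -0.2227  0.1256] case -0.1624 -0.1663 heading 15.01 units y,z 0.6496 -0.6651 0.06490553476135479 [-0.1 -0.  -1.1]
```

>>> move_arm(
  increments=[
    [[0,0.0928,-0.095,0],[0,0.0928,-0.095,0],[0,0.0928,-0.095,0],[0,0.0928,-0.095,0],[0,0.0928,-0.095,0],[0,0.0928,-0.095,0],[0,0.0928,-0.095,0],[0,0,0,0],[0,0,0,0],[0.08,0,0,0],[0.08,0,0,0],[0.06,0,0,0],[0.03,0,0,0],[0,0,0,0],[0,0,0,0]],
  ],
)

```text
t: 25.73
tool_pos: [0.5622, -0.0205, 0.063]
tool_rot: [1.013, 1.323, -1.014]
contact_force: [-0.0, -0.5, 0.4]
opening: 0.065
```

```bash
python3 f.py 0 0; python3 d.py s2 220 120 380 240
```

```text
pos [ 0.5622 -0.0205  0.063 ] case -0.0009 -0.0003 heading 15.07 units y,z 0.0034 -0.001 0.06504121960584022 [-0.  -0.5  0.4]
```

View pics/s2.png

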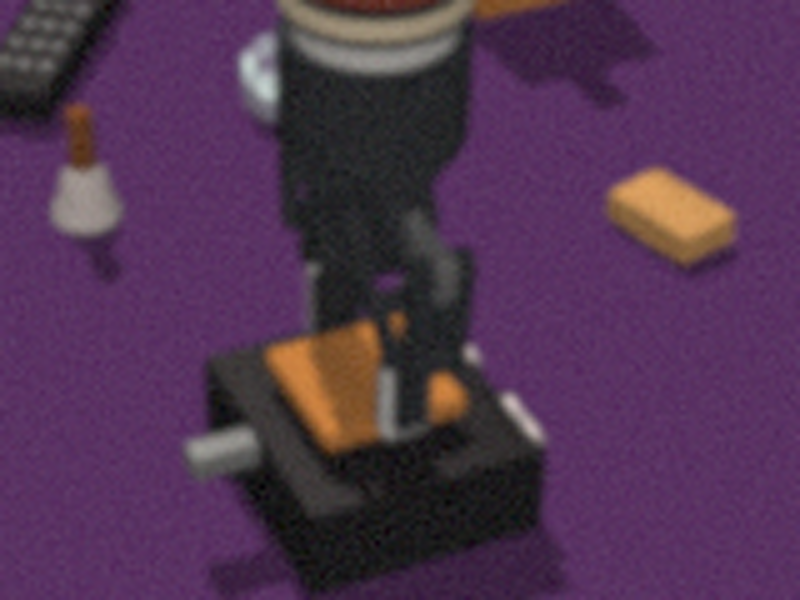

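The coaster is held flat in the middle of the lid, a few mm above it. I'll lower the rest and release.

>>> move_arm(
  increments=[
    [[0.01,0.003,0,0],[0.01,0,0,0],[0.004,0,0,0],[0,0,0,0],[0,0,0,0]],
  ],
)

```text
t: 26.2
tool_pos: [0.5633, -0.0196, 0.0571]
tool_rot: [1.012, 1.323, -1.012]
contact_force: [0.7, -0.3, 0.5]
opening: 0.0649
```

>>> move_arm(
  increments=[
    [[0,0,0,0],[0,0,0,0],[0,0,0,0],[0,0,0,0],[0,0,0,0],[0,0,0,0]],
  ],
  gripper=0.0,
)

```text
t: 26.7
tool_pos: [0.5633, -0.0196, 0.057]
tool_rot: [1.012, 1.323, -1.012]
contact_force: [1.0, 0.0, 0.1]
opening: 0.0854
```

>>> move_arm(
  increments=[
    [[-0.08,0,0,0],[-0.1,0,0,0],[-0.1,0,0,0],[-0.1,0,0,0],[0,-0.1,-0.13,0],[0,0,-0.13,0],[0,0,-0.13,0],[0,0,-0.13,0],[0,0,-0.13,0],[0,0,-0.13,0],[0,0,-0.13,0],[0,0,-0.13,0],[0,0,-0.13,0],[0,0,-0.13,0],[0,0,0,0],[0,0,0,0]],
  ],
)

```text
t: 28.03
tool_pos: [0.4535, 0.2888, 0.152]
tool_rot: [1.009, 1.324, -1.01]
contact_force: [-0.9, -0.4, -0.2]
opening: 0.0854
```

```bash
cat > st.py <<'E'
from h import *
import sys
zl,zh,rad=map(float,sys.argv[1:4])
for n in sys.argv[4:]:
    P=cloud(img(n)); z=P[...,2]; m=(np.hypot(P[...,0]-.563,P[...,1]+.02)<rad)&(z>zl)&(z<zh)
    q=P[m]; 
    if len(q)<10: print(n,'none'); continue
    A=np.c_[q[:,:2]-[.563,-.02],np.ones(len(q))]; r=cv2.minAreaRect(q[:,:2].astype(np.float32)*1000)
    print(n,len(q),'mean',q.mean(0).round(4),'plane',np.linalg.lstsq(A,q[:,2],rcond=None)[0].round(4),'rect',np.round(r[0],1),np.round(r[1],1),round(r[2],1))
E
python3 st.py .050 .065 .06 top side; python3 e.py w6 .582 .31 .06 .012 .04; python3 go.py .582 .31
```

```text
top 771 mean [ 0.5628 -0.0189  0.0537] plane [-0.0041  0.0046  0.0537] rect [561.8 -18.8] [76.7 74.1] 5.2
side 628 mean [ 0.5618 -0.0227  0.0543] plane [0.006  0.0143 0.0543] rect [562.2 -19.5] [66.5 66.6] 14.4
[[-0.0001, 0.9652, 0.2616, 0.4542], [-0.0005, 0.2616, -0.9652, 0.2872], [-1.0, -0.0002, 0.0005, 0.1519], [0.0, 0.0, 0.0, 1.0]]
px [296.  37.] 2003 mean [0.5676 0.3066 0.0226] rect [570.7 307.5] [41.5 63. ] 15.3 circ [581.  310.3] 31.7 z90 0.0251
  delta tool y,z (units) 0.4714 0.0435 y heading 15.17
pos [0.4543 0.2868 0.1519] heading 15.11 units y,z 0.5172 0.0437
```

View pics/w6.png

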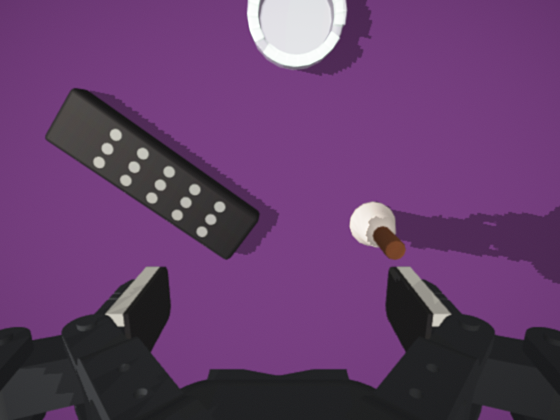

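The coaster is on the middle of the lid at (0.562,-0.019), flat, top at 54 mm. The wrist picture shows the ashtray at the top edge (297,18) and the bell at (375,225). I'll close in on the ashtray.

>>> move_arm(
  increments=[
    [[0,0.1,0.02,0],[0,0.1,0.02,0],[0,0.1,0,0],[0,0,0,0],[0,0,0,0]],
  ],
)

```text
t: 28.6
tool_pos: [0.5303, 0.2962, 0.1518]
tool_rot: [1.014, 1.322, -1.015]
contact_force: [-0.5, 1.1, -0.9]
opening: 0.0852
```

```bash
python3 e.py w7 .582 .31 .06 .018 .04
```

```text
[[-0.0006, 0.9658, 0.2591, 0.5303], [-0.0003, 0.2591, -0.9658, 0.2962], [-1.0, -0.0006, 0.0002, 0.1518], [0.0, 0.0, 0.0, 1.0]]
px [305. 109.] 800 mean [0.6018 0.2969 0.0241] rect [600.7 297.3] [48.7 16.3] 55.2 circ [597.5 299.5] 24.3 z90 0.0251
  delta tool y,z (units) 0.2732 0.0692 y heading 15.02
px [245. 120.] 770 mean [0.584  0.335  0.0242] rect [583.5 334.2] [15.6 47.7] 85.3 circ [583.1 329.6] 23.9 z90 0.0253
  delta tool y,z (units) 0.2449 -0.0915 y heading 15.02
px [285. 167.] 715 mean [0.5598 0.3    0.0241] rect [560.2 300.5] [15.9 47.3] 24.8 circ [563.9 302.2] 23.7 z90 0.0253
  delta tool y,z (units) 0.12 0.0147 y heading 15.02
```

>>> move_arm(
  increments=[
    [[0,0.107,0,0],[0,0.107,-0.002,0],[0,0,0,-0.06],[0,0,0,-0.057],[0.1,0,0,0],[0.1,0,0,0],[0.1,0,0,0],[0.08,0,0,0],[0,0,0,0],[0,0,0,0],[0,0,0,0]],
  ],
)

```text
t: 29.57
tool_pos: [0.5811, 0.3121, 0.0587]
tool_rot: [0.874, 1.387, -0.872]
contact_force: [-0.0, 0.0, 0.5]
opening: 0.0855
```

```bash
python3 go.py .582 .3106
```

```text
pos [0.5811 0.3121 0.0587] heading 25.68 units y,z 0.0007 0.0069
```

>>> move_arm(
  increments=[
    [[0.07,0,0.007,0],[0.07,0,0,0],[0.045,0,0,0],[0,0,0,0],[0,0,0,0],[0,0,0,0]],
  ],
)

```text
t: 30.07
tool_pos: [0.5824, 0.3108, 0.0124]
tool_rot: [0.874, 1.387, -0.871]
contact_force: [-0.0, -0.5, -0.7]
opening: 0.0851
```

>>> move_arm(
  increments=[
    [[0,0,0,0],[0,0,0,0],[0,0,0,0],[0,0,0,0],[0,0,0,0],[0,0,0,0]],
  ],
  gripper=1.0,
  squeeze=40,
)

```text
t: 30.57
tool_pos: [0.5826, 0.3109, 0.0126]
tool_rot: [0.875, 1.387, -0.871]
contact_force: [-1.6, 0.2, 5.6]
opening: 0.062
```

>>> move_arm(
  increments=[
    [[-0.04,0,0,0],[-0.1,0,0,0],[-0.1,0,0,0],[-0.1,0,0,0],[-0.1,0,0,0],[-0.06,0,0,0.06],[0,0,0,0.057],[0,0,0,0],[0,0,0,0]],
  ],
)

```text
t: 31.32
tool_pos: [0.5808, 0.3102, 0.1353]
tool_rot: [1.01, 1.324, -1.011]
contact_force: [-0.1, -1.1, -0.9]
opening: 0.0621
```

```bash
python3 go.py .562 -.0195; python3 d.py s3 230 60 390 180; python3 - <<'E'
from h import *
M=T();P=cloud(img('wrist'));Q=(P-M[:3,3])@M[:3,:3]
m=(abs(Q[...,1])<.045)&(abs(Q[...,2])<.028)&(Q[...,0]>-.03)&(Q[...,0]<.03); q=Q[m]
print(m.sum(),q.min(0).round(4),q.max(0).round(4),np.percentile(q[:,0],[2,25,50,75,98]).round(4))
E
```

```text
pos [0.5808 0.3102 0.1353] heading 15.29 units y,z -0.4203 1.2524
21920 [-0.0137 -0.0309 -0.028 ] [0.0117 0.0314 0.028 ] [-0.0125 -0.0109  0.0013  0.0062  0.0074]
```

View pics/s3.png

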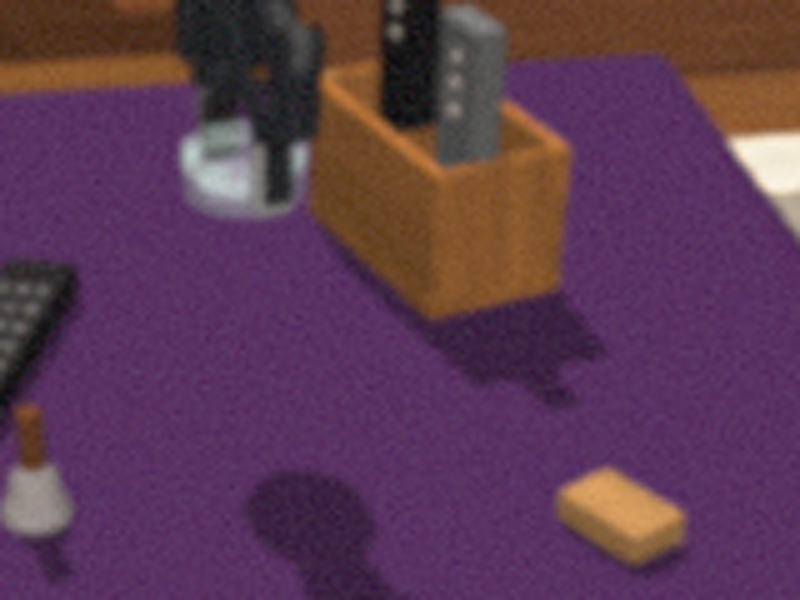

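The ashtray is held level (rim 12.5 mm behind the TCP, underside about 11.5 mm ahead). I'll carry it to the coaster.

>>> move_arm(
  increments=[
    [[0,-0.042,0.1252,0],[0,-0.042,0.1252,0],[0,-0.042,0.1252,0],[0,-0.042,0.1252,0],[0,-0.042,0.1252,0],[0,-0.042,0.1252,0],[0,-0.042,0.1252,0],[0,-0.042,0.1252,0],[0,-0.042,0.1252,0],[0,-0.042,0.1252,0],[0,0,0,0],[0,0,0,0],[0.07,0,0,0],[0.07,0,0,0],[0.06,0,0,0],[0.04,0,0,0],[0,0,0,0],[0,0,0,0],[0,0,0,0]],
  ],
)

```text
t: 33.0
tool_pos: [0.5626, -0.0187, 0.0766]
tool_rot: [1.012, 1.322, -1.011]
contact_force: [-0.6, 0.1, -1.0]
opening: 0.0619
```

```bash
python3 go.py .562 -.0195
```

```text
pos [ 0.5626 -0.0187  0.0766] heading 15.21 units y,z -0.003 0.0023
```

>>> move_arm(
  increments=[
    [[0.015,-0.003,0.002,0],[0.015,0,0,0],[0.01,0,0,0],[0,0,0,0],[0,0,0,0]],
  ],
)

```text
t: 33.42
tool_pos: [0.5619, -0.0199, 0.0666]
tool_rot: [1.012, 1.322, -1.012]
contact_force: [-1.9, 0.2, 2.7]
opening: 0.0621
```

```bash
python3 f.py 0 0; python3 - <<'E'
from h import *
P=cloud(img('side')); z=P[...,2]; m=(np.hypot(P[...,0]-.563,P[...,1]+.02)<.034)&(z>.06)&(z<.1)
print(np.percentile(z[m],[50,80,90]))
E
```

```text
pos [ 0.5619 -0.0199  0.0666] case -0.0011 0.0004 heading 15.16 units y,z 0.0044 0.0014 0.06212468496753469 [-1.9  0.2  2.7]
[0.07110133 0.07868073 0.08179497]
```

>>> move_arm(
  increments=[
    [[0,0,0,0],[0,0,0,0],[0,0,0,0],[0,0,0,0],[0,0,0,0],[-0.06,0,0,0],[-0.1,0,0,0],[-0.1,0,0,0],[-0.12,0,0,0],[0,-0.0466,-0.124,0],[0,-0.0466,-0.124,0],[0,-0.0466,-0.124,0],[0,-0.0466,-0.124,0],[0,-0.0466,-0.124,0],[0,-0.0466,-0.124,0],[0,-0.0466,-0.124,0],[0,-0.0466,-0.124,0],[0,0,0,0],[0,0,0,0]],
  ],
  gripper=0.0,
)

```text
t: 35.05
tool_pos: [0.4057, 0.1961, 0.1607]
tool_rot: [1.01, 1.324, -1.009]
contact_force: [0.2, 0.1, -0.4]
opening: 0.0851
```

```bash
python3 st.py .074 .085 .06 top side; python3 st.py .050 .0565 .06 top side; echo handle; python3 e.py w8 .456 .208 .04 .05 .08; echo body; python3 e.py w8 .456 .208 .04 .006 .08
```

```text
top 197 mean [ 0.5613 -0.0189  0.0778] plane [-0.0102 -0.0032  0.0778] rect [561.2 -19. ] [62.  62.1] 74.8
side 227 mean [ 0.5607 -0.0208  0.0777] plane [ 0.0025 -0.0029  0.0777] rect [561.  -19.2] [62.6 62.9] 0.1
top 179 mean [ 0.5626 -0.0187  0.0532] plane [ 0.007  -0.0024  0.0532] rect [563.7 -19.7] [80.7 78.1] 1.9
side 179 mean [ 0.5601 -0.0396  0.0536] plane [0.0073 0.0012 0.0537] rect [562.2 -21. ] [66.  65.1] 13.8
handle
[[0.0002, 0.9656, 0.2601, 0.4072], [-0.0002, 0.2601, -0.9656, 0.1944], [-1.0, 0.0001, 0.0003, 0.1608], [0.0, 0.0, 0.0, 1.0]]
px [275. 140.] 378 mean [0.4557 0.2102 0.062 ] rect [455.6 210.2] [12.9 12.5] 14.9 circ [455.6 210.1] 6.9 z90 0.0631
  delta tool y,z (units) 0.2035 -0.0105 y heading 15.07
body
[[0.0, 0.9657, 0.2598, 0.4072], [-0.0002, 0.2598, -0.9657, 0.1943], [-1.0, -0.0, 0.0002, 0.1608], [0.0, 0.0, 0.0, 1.0]]
px [275. 135.] 1532 mean [0.457  0.2104 0.0294] rect [455.7 210.2] [32.3 33. ] 14.9 circ [455.6 210.3] 17.1 z90 0.0623
  delta tool y,z (units) 0.2037 -0.0107 y heading 15.06
```

View pics/w8.png

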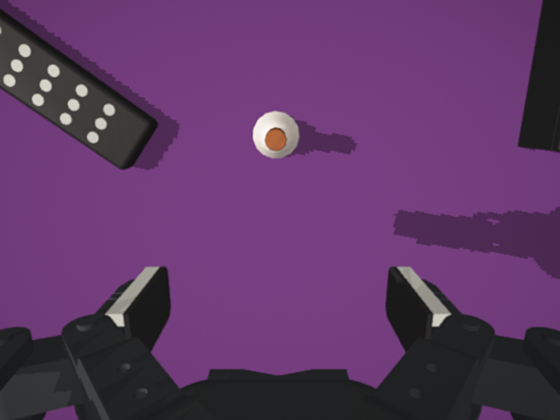

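The picture shows the bell upright at (275,140), at (0.4556,0.2102). The ashtray stands centred on the coaster with its rim at 78 mm. I'll grasp the bell by its handle.

>>> move_arm(
  increments=[
    [[0,0.1,-0.005,0],[0,0.1035,-0.0057,0],[0,0,0,0],[0,0,0,0],[0.08,0,0,0],[0.09,0,0,0],[0.09,0,0,0],[0.09,0,0,0],[0.09,0,0,0],[0,0,0,0],[0,0,0,0],[0,0,0,0]],
  ],
  gripper=0.5,
)

```text
t: 36.35
tool_pos: [0.4555, 0.211, 0.052]
tool_rot: [1.013, 1.322, -1.011]
contact_force: [0.1, -0.4, 0.5]
opening: 0.0429
```

```bash
python3 go.py .4556 .2102
```

```text
pos [0.4555 0.211  0.052 ] heading 15.14 units y,z -0.0003 0.0033
```

>>> move_arm(
  increments=[
    [[0,0,0,0],[0,0,0,0],[0,0,0,0],[0,0,0,0],[0,0,0,0],[0,0,0,0],[0,0,0,0],[0,0,0,0]],
  ],
  gripper=1.0,
  squeeze=30,
)

```text
t: 37.02
tool_pos: [0.4561, 0.2114, 0.0523]
tool_rot: [1.013, 1.321, -1.01]
contact_force: [-1.3, -1.2, 5.4]
opening: 0.0127
```

>>> move_arm(
  increments=[
    [[-0.06,0,0,0],[-0.1,0,0,0],[-0.1,0,0,0],[-0.1,0,0,0],[-0.1,0,0,0],[-0.02,0,0,0],[0,0,0,0],[0,0,0,0]],
  ],
)

```text
t: 37.68
tool_pos: [0.4543, 0.2109, 0.1696]
tool_rot: [1.011, 1.324, -1.013]
contact_force: [0.6, 0.1, -0.7]
opening: 0.0129
```

```bash
python3 go.py .5612 -.0192; python3 d.py s4 180 60 320 165; python3 - <<'E'
from h import *
M=T();P=cloud(img('side'));print(ctrl.get_obs()['opening'])
m=(np.hypot(P[...,0]-M[0,3],P[...,1]-M[1,3])<.03)&(P[...,2]>M[2,3]-.06)&(P[...,2]<M[2,3]-.018);q=P[m]
print(len(q),q.mean(0),q.min(0),q.max(0))
E
```

```text
pos [0.4543 0.2109 0.1696] heading 15.16 units y,z 0.1717 1.0003
0.012991081260313689
176 [0.45331999 0.20134775 0.13207426] [0.43693512 0.19138318 0.11657675] [0.47107141 0.21589216 0.14992815]
```

View pics/s4.png

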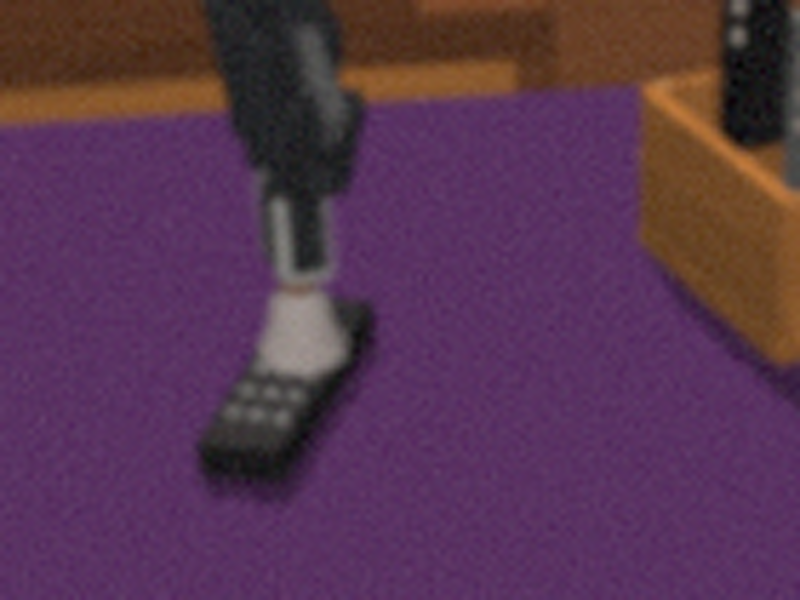

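The bell is held upright. Carrying it over the ashtray.

>>> move_arm(
  increments=[
    [[0,0.0215,0.125,0],[0,0.0215,0.125,0],[0,0.0215,0.125,0],[0,0.0215,0.125,0],[0,0.0215,0.125,0],[0,0.0215,0.125,0],[0,0.0215,0.125,0],[0,0.0215,0.125,0],[0,0,0,0],[0,0,0,0],[0,0,0,0]],
  ],
)

```text
t: 38.7
tool_pos: [0.5607, -0.0186, 0.1688]
tool_rot: [1.012, 1.326, -1.014]
contact_force: [-0.1, 0.5, -1.0]
opening: 0.0132
```

```bash
python3 go.py .5612 -.0192
```

```text
pos [ 0.5607 -0.0186  0.1688] heading 15.14 units y,z 0.0013 0.0028
```

>>> move_arm(
  increments=[
    [[0.06,0.001,0.003,0],[0.06,0,0,0],[0.04,0,0,0],[0.03,0,0,0],[0.02,0,0,0],[0.006,0,0,0],[0,0,0,0],[0,0,0,0],[0,0,0,0]],
  ],
)

```text
t: 39.45
tool_pos: [0.5628, -0.0197, 0.1177]
tool_rot: [1.012, 1.321, -1.011]
contact_force: [1.0, -0.7, -0.3]
opening: 0.0129
```

```bash
python3 f.py 0 0
```

```text
pos [ 0.5628 -0.0197  0.1177] case -0.0001 0.0003 heading 15.16 units y,z 0.0003 0.0012 0.012933709426882909 [ 1.  -0.7 -0.3]
```

>>> move_arm(
  increments=[
    [[0.008,0,0,0],[0.008,0,0,0],[0.004,0,0,0],[0,0,0,0],[0,0,0,0]],
  ],
)

```text
t: 39.87
tool_pos: [0.5626, -0.0198, 0.1123]
tool_rot: [1.012, 1.322, -1.012]
contact_force: [-0.4, -1.0, 1.9]
opening: 0.0128
```

>>> move_arm(
  increments=[
    [[0.002,0,0,0],[0,0,0,0],[0,0,0,0]],
  ],
)

```text
t: 40.12
tool_pos: [0.5627, -0.0198, 0.1122]
tool_rot: [1.012, 1.322, -1.012]
contact_force: [-1.7, -1.2, 5.3]
opening: 0.0126
```

>>> move_arm(
  increments=[
    [[0,0,0,0],[0,0,0,0],[0,0,0,0],[0,0,0,0],[-0.06,0,0,0],[-0.1,0,0,0],[-0.1,0,0,0],[-0.1,0,0,0],[-0.1,0,0,0],[0,-0.15,0,0],[0,-0.15,0,0],[0,0,0,0]],
  ],
  gripper=0.5,
)

```text
t: 41.12
tool_pos: [0.4848, -0.0395, 0.2243]
tool_rot: [1.011, 1.326, -1.016]
contact_force: [0.6, 0.4, -1.7]
opening: 0.0424
```

```bash
python3 d.py s5 220 110 380 230; for r in ".110 .13 .03" ".074 .085 .06" ".050 .0565 .06"; do python3 st.py $r side top; done; python3 - <<'E'
from h import *
C=np.array([.563,-.02]);a=np.deg2rad(15);X=np.array([np.cos(a),np.sin(a)])
P=cloud(img('side'));cx=(P[...,:2]-C)@X;z=P[...,2]
m=(np.hypot(P[...,0]-.563,P[...,1]+.02)<.08)&(z>.035)&(z<.049);m&=(abs(cx)<.053);print('lid',np.polyfit(cx[m],z[m],1))
print(ctrl.get_obs()['t'])
r=ctrl.trace('side','vase')[0];print(P[r['region']][:,:2].shape,np.nanmedian(P[r['region']],0))
E
```

```text
side 53 mean [ 0.5618 -0.0231  0.1181] plane [-0.0455  0.4396  0.1194] rect [562.  -22.2] [11.8 12.9] 74.3
top none
side 271 mean [ 0.5605 -0.0254  0.0783] plane [0.0075 0.0039 0.0784] rect [560.8 -20.8] [62.6 61.9] 32.6
top 37 mean [ 0.5872 -0.0286  0.0782] plane [-0.1292  0.0199  0.0815] rect [588.2 -26. ] [39.3  7. ] 74.9
side 185 mean [ 0.5607 -0.0402  0.0536] plane [0.0014 0.0074 0.0538] rect [562.4 -20.2] [65.8 67.5] 14.9
top 31 mean [ 0.5949 -0.0374  0.0533] plane [-0.0779  0.0178  0.0561] rect [597.1 -32.7] [33.6 14.4] 71.6
lid [0.00628297 0.04368561]
41.5167
(4358, 2) [ 0.43685962 -0.4143833   0.09376458]
```

View pics/s5.png

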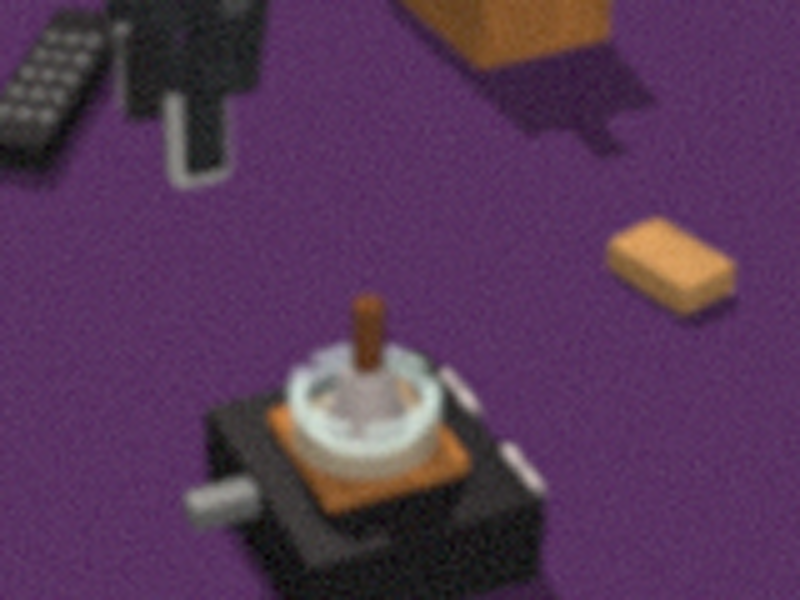

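The pile stands: bell upright in the ashtray (370,370), ashtray centred on the coaster, lid shut, robot clear and vase unmoved. I'll hand it in.

```bash
python3 -c "
from station import ctrl; print(ctrl.finish_job())"
```

```text
the job is handed in; nothing more can be done
None
```

The pile is built and handed in at about 41.5 s of the 136 s allowed; the hand-in gives no verdict. I opened the case by its tab and laid the 72×26 mm middle lighter flat inside. After shutting the lid, I stacked the coaster, ashtray and bell on it in order.

**Last checks:**
- **Lid:** slope about 0.006 rad, top at 44 mm.
- **Coaster:** flat, top at 54 mm, within about 1 mm of the lid's middle.
- **Ashtray:** rim at 78 mm, centred on the coaster to about 2 mm.
- **Bell:** upright in the ashtray and released, about 2 mm off its centre. The side camera sees only part of the handle, so that offset is rough.
- **Vase:** within about 2 mm of its first measurement.
- **Lighter:** flat in the case when last seen, before the lid was shut. One automatic fit of its outline picked up the case walls too, so I went by the picture and its 19 mm top height.

**What went less smoothly:**
- Closing by the tab left the lid about 0.075 rad ajar, so I pressed it shut with closed fingers. That push reached about 51 N at the wrist for a moment, under the 120 N limit.
- In the final top view the gripper hid most of the pile, so the final numbers come from the side camera.

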